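# Snap the gauge box lid shut all round

### The job

The lid has been laid on the ring gauge's storage box, but the four sections of its rim still stand up. Go round the rim with the fingertips and press each section down until it clicks shut, so that all four lie flat. Leave the box standing where it is, do not lift or pick up anything, and do not disturb the loupe, the ring and the gauge block beside it.

Things in the scene. Friction and masses are not known exactly. Their poses are not given: they have to be found in the camera images.
- gauge_box: loose black plastic box with a grey snap lid, 118 x 148 mm over the lid (x by y), lid panel 43 mm up, about 1 kg; a ring gauge shows through the lid's window. Origin: centre of its underside, z up, y along its long side, +x away from the robot at yaw 0. The lid's middle (70 x 100 mm) and four corners are fixed and down; between the corners each side has a 24 mm wide hinged rim section, raised at first
- lid_centre (a point): centre of the lid's window, 43 mm above the box's underside, level with the top of the middle panel
- press_front (a point): middle of the top of the thumb ridge (5.5 mm wide, 2.8 mm proud of the lid) on the front rim section: nearer the robot at yaw 0 (its -x side), section 96 mm long; moves with it, 20.5 mm from its hinge line. When shut it lies 55 mm from the box's centre towards -x, 46 mm above the worktop; about 6 mm higher when raised. About 10 N straight down on it takes the section over its catch.
- rim_front (a joint): angle of the front rim section above the lid panel, rad: 0 flat and shut, about 0.27 standing up as found. A sprung catch in the box wall pushes it back up until it is pressed past about 0.11, then it snaps down by itself to about 0 and stays.
- press_back (a point): middle of the top of the thumb ridge (5.5 mm wide, 2.8 mm proud of the lid) on the back rim section: its +x side, section 96 mm long; moves with it, 20.5 mm from its hinge line. When shut it lies 55 mm from the box's centre towards +x, 46 mm above the worktop; about 6 mm higher when raised. About 10 N straight down on it takes the section over its catch.
- rim_back (a joint): angle of the back rim section above the lid panel, rad: 0 flat and shut, about 0.27 standing up as found. A sprung catch in the box wall pushes it back up until it is pressed past about 0.11, then it snaps down by itself to about 0 and stays.
- press_left (a point): middle of the top of the thumb ridge (5.5 mm wide, 2.8 mm proud of the lid) on the left rim section: its +y side, section 66 mm long; moves with it, 20.5 mm from its hinge line. When shut it lies 70 mm from the box's centre towards +y, 46 mm above the worktop; about 6 mm higher when raised. About 10 N straight down on it takes the section over its catch.
- rim_left (a joint): angle of the left rim section above the lid panel, rad: 0 flat and shut, about 0.27 standing up as found. A sprung catch in the box wall pushes it back up until it is pressed past about 0.11, then it snaps down by itself to about 0 and stays.
- press_right (a point): middle of the top of the thumb ridge (5.5 mm wide, 2.8 mm proud of the lid) on the right rim section: its -y side, section 66 mm long; moves with it, 20.5 mm from its hinge line. When shut it lies 70 mm from the box's centre towards -y, 46 mm above the worktop; about 6 mm higher when raised. About 10 N straight down on it takes the section over its catch.
- rim_right (a joint): angle of the right rim section above the lid panel, rad: 0 flat and shut, about 0.27 standing up as found. A sprung catch in the box wall pushes it back up until it is pressed past about 0.11, then it snaps down by itself to about 0 and stays.
- loupe_mid (a point): centre of a loose black eye loupe standing near the box's right side, 34 mm wide, 30 mm high; bystander
- small_ring_mid (a point): centre of a loose steel ring gauge lying behind the box, 39 mm across, 14 mm high; bystander
- setting_block_mid (a point): centre of a loose steel gauge block standing before the box, 19 x 36 x 30 mm; bystander

How it is judged:
At the end, for the whole second after the job is handed in: All four rim sections are snapped shut (each below 0.06 rad), the box is at rest flat on the worktop within 30 mm of where it stood, and the loupe, ring and gauge block are within 15 mm of where they stood (value of joint each of rim_front, rim_back, rim_left, rim_right below 0.06 rad and distance of gauge_box from where it was at the start of the episode below 0.03 m and height (world z) of gauge_box below 0.004 m and angle between gauge_box's own z axis and vertical below 0.03 rad and linear speed of gauge_box below 0.01 m/s and distance of each of loupe_mid, small_ring_mid, setting_block_mid from where it was at the start of the episode below 0.015 m); the robot touches nothing.
It fails at once if the box is lifted or tipped (height (world z) of gauge_box above 0.008 m or angle between gauge_box's own z axis and vertical above 0.12 rad).
It fails at once if the arm or the gripper's body, not the fingers, presses on the box (contact force between the arm and gauge_box above 3 N).
It fails at once if the box is pushed more than 30 mm away (distance of gauge_box from where it was at the start of the episode above 0.03 m).
It fails at once if the loupe, the ring or the gauge block is lifted or moved more than 15 mm (distance of any of loupe_mid, small_ring_mid, setting_block_mid from where it was at the start of the episode above 0.015 m).
It also fails if it takes over 48 s, if anything falls off the work surface, if the arm or the gripper's body presses on something with over 40 N, if the wrist force passes 120 N, or if a joint passes its speed limit or range.

### The arm

A 7-joint arm with a two-finger parallel gripper is mounted at the origin on a cart in front of the work surface, level with it; the furniture and walls round the work are solid. World frame = base frame: x ahead of the robot, y to its left, z up, the work surface at z = 0. Lengths are in m, angles in rad, forces in N, time in s.
With the tool pointing down it reaches from about 0.35 to 0.9 m from the base axis. Payload 8.1 kg.
Tool frame: the origin (TCP) lies midway between the tips of the shut fingers; the grasp point (between the pads) lies 19 mm behind it; z points along the fingers, y is the direction in which the jaws open and shut (so a half turn about z gives the same grasp; the last joint's range is limited). The gripper opens to 92 mm and grips with 3 to 60 N. Pads are 19 mm wide; open, the fingers measure 130 mm over their backs; the gripper's body (75 mm by 190 mm) begins 47 mm behind the grasp point.
Start: joints at [1.11, 0.434, 0.025, 1.573, -0.012, 1.134, -0.075], TCP at [0.219, -0.585, 0.227] pointing down, gripper open.
Joint ranges: [-2.62, 2.62], [-0.44, 2.09], [-1.27, 1.32], [0.08, 2.57], [-1.32, 4.46], [0.12, 2], [-2.74, 2.74]. Speed limits (rad/s): [2.22, 2.22, 3.01, 3.01, 3.14, 3.14, 3.14].

### API

Orientations are given as a unit quaternion [w, x, y, z].
In Python, from station import manip gives the robot as it stands.
- The arm moves only by the tool play_rows, never from a script. Its argument "series" is a list of rows, each an object of numbers: "grip": the opening in per cent of the stroke, from 0 (shut) to 100 (fully open); "dx", "dy", "dz": the shift along the world's x, y, z in mm; "rx", "ry", "rz": the turn, a rotation vector about the world's x, y, z in rad. In form: [{"grip": .., "dx": .., "dy": .., "dz": .., "rx": .., "ry": .., "rz": ..}, ...]. A call has 1 to 12 rows; each row is the pose to reach, as a shift and turn from the pose commanded when the call began; what a row does not reach only later rows make up. A row lasts 1/8 s, in which the tool goes at most 62.5 mm and 10.7 degrees, less where a joint would pass 70% of its speed; a pose out of reach is approached as far as the arm can. A call with a gripper value outside its range is refused whole. The fingers move at their own pace and stop on an object; "grip_force" is the grip in N (left out, the last holds). Time passes only in rows, so rows that repeat a pose let the fingers close. It gives the time, the measured TCP pose, the force and the opening at its end, in the units of the state.
- manip.sense(): the state, without advancing time (a new reading comes with each control period).
- manip.grab_frame(name): name is "side" or "top"; returns the picture (400x640x3 uint8, red, green, blue); there is no depth.
- manip.camera_params(name): a dict with "fx", "fy", "cx", "cy" (pixels), "R" (3x3) and "t" (3): a world point X has camera coordinates R X + t. Camera axes: x right, y down, z forward; pixel columns grow to the right and rows downward; lengths in m; the calibration is good to about 2 mm. A picture is of the moment at which its call begins. camera_params takes no time and is no camera call.
- manip.job_done(): hands the job in, once; it reports no verdict.
Trained networks look in the newest picture that a camera, given by its name, has taken for a name from the list of things; names that differ only in an ending like _2 or _b are one class to them, and where a whole thing is asked for, a point or a joint stands for the part that bears it (a point fixed in the world has none). Each returns a list of dicts, best first, with "conf" (0 to 1); they miss things now and then, are a little off and sometimes report something else, mostly with a low value. They report only what shows in the picture. A call takes as long as a camera call.
- manip.look_for(camera, target): "centre" ([x, y, z] in m, in world coordinates, good to about 4 mm: the middle of the surface that is visible of it).
- manip.mark_of(camera, target): "centre" ([x, y, z] in m, in world coordinates, good to about 4 mm: a listed point, or the origin of a listed thing).
The state is a dict: "time_s": time; "joints": joint angles; "joint_velocities": joint speeds; "effort": joint torques, N m; "eef_pos": TCP position; "orientation": TCP orientation; "force": force on the tool from outside, world axes, zero at the start; "ft_torque": the same for the moment, N m; "grip_width": finger opening in m.
Only numpy, scipy, OpenCV 4.12 (cv2) and the standard library are available. Lean on these libraries where they do the work, as an engineer would, in place of code of your own. Each camera call takes 0.05 s, during which the arm holds its last target.

## Working session

There is one attempt and no reset: what is moved stays moved. The work goes in short steps, Python scripts to look and compute and a tool call to move; the robot and the scene stay as the last step left them, time stands still between calls to the robot, and variables do not carry over. Pictures are saved under pics/ and viewed, and the job is handed in when it is done.

Besides the shell and the picture viewer there is one more tool, called after ">>>" by a JSON object that holds its "fn" and its "kwargs", one argument or row to a line. play_rows: Moves the arm, as the interface text tells. Its arguments: {"type":"object","properties":{"series":{"type":"array"},"grip_force":{"type":"number"}},"required":["series"]}

```bash
mkdir -p pics; python3 - <<'E'
from station import manip
import cv2
for c in("top","side"):
    im=manip.grab_frame(c); cv2.imwrite(f"pics/{c}0.png",im[:,:,::-1])
    for t in("gauge_box","lid_centre","press_front","press_back","press_left","press_right","loupe_mid","small_ring_mid","setting_block_mid"):
        print(c,t,[(round(d["conf"],2),[round(float(v),4) for v in d["centre"]]) for d in manip.mark_of(c,t)][:2])
s=manip.sense();print(s)
for c in("top","side"):print(manip.camera_params(c))
E
```

```text
top gauge_box [(0.83, [0.5802, -0.1384, 0.0011])]
top lid_centre [(0.88, [0.5831, -0.1335, 0.0422])]
top press_front [(0.91, [0.5269, -0.1353, 0.0518])]
top press_back [(0.96, [0.6369, -0.137, 0.0504])]
top press_left [(0.82, [0.583, -0.066, 0.0532])]
top press_right [(0.67, [0.5839, -0.2051, 0.053])]
top loupe_mid [(0.6, [0.5929, -0.2682, 0.0173])]
top small_ring_mid [(0.68, [0.6936, -0.1607, 0.0105])]
top setting_block_mid [(0.47, [0.4676, -0.1194, 0.0148])]
side gauge_box [(0.56, [0.5826, -0.1376, -0.0009])]
side lid_centre [(0.83, [0.5843, -0.1379, 0.0451])]
side press_front [(0.56, [0.5271, -0.1335, 0.0476])]
side press_back [(0.96, [0.636, -0.1347, 0.0549])]
side press_left [(0.8, [0.5828, -0.0643, 0.0503])]
side press_right [(0.78, [0.5827, -0.2046, 0.0511]), (0.2, [0.5279, -0.1358, 0.0474])]
side loupe_mid [(0.62, [0.6025, -0.2683, 0.0087])]
side small_ring_mid [(0.64, [0.6954, -0.1626, 0.0038])]
side setting_block_mid [(0.54, [0.4677, -0.1226, 0.0172])]
{'time_s': 1.0, 'joints': array([ 1.1103815 ,  0.43450861,  0.02499876,  1.57318141, -0.01159045,
        1.1339682 , -0.07
[... 487 characters left out ...]
ue': array([-0.0067044 , -0.0007945 ,  0.01205858]), 'grip_width': 0.09165361453080365}
{'fx': 502.3082474655546, 'fy': 502.3082474655546, 'cx': 315.33088353567484, 'cy': 187.30354391255835, 'R': array([[ 0.02835172, -0.99884808,  0.03871304],
       [-0.99100274, -0.03315475, -0.12967013],
       [ 0.13080428, -0.03468836, -0.99080117]]), 't': array([-0.14529187,  0.57503087,  0.81547119])}
{'fx': 401.8200386317693, 'fy': 401.8200386317693, 'cx': 318.14995305670874, 'cy': 193.7280466845961, 'R': array([[ 0.34366482, -0.93894237, -0.01678454],
       [-0.6650077 , -0.23070374, -0.71031018],
       [ 0.66306806,  0.25527047, -0.70368866]]), 't': array([-0.30471552,  0.40784117,  0.53808185])}
```

View pics/top0.png

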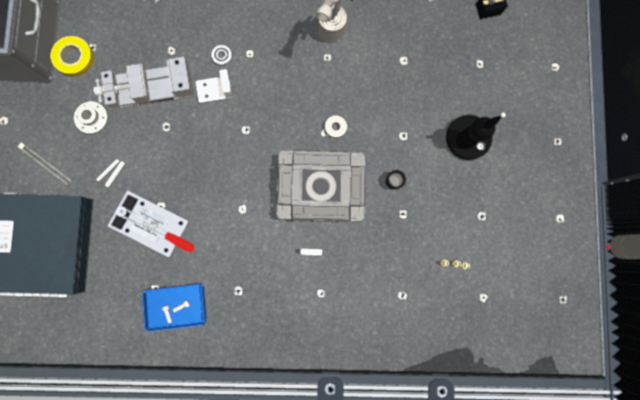

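View pics/side0.png

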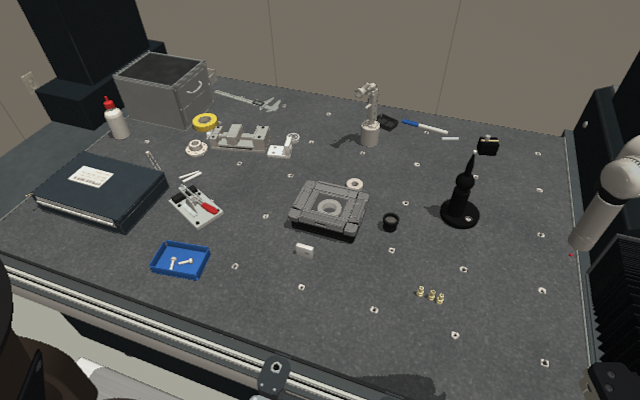

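The top picture shows the box at about (321,186), nearly square to the axes. The loupe is at (396,180), the ring at (335,126) and the block at (311,252). Both cameras agree within a few mm: box centre is about (0.582, -0.135), with the ridges at x 0.527/0.636 and y -0.065/-0.205. I'll shut the fingers and travel above the front ridge, staying high.

>>> {"fn": "play_rows", "kwargs": {
  "series": [
    {"grip": 0,"dx": 15,"dy": 20,"dz": 0,"rz": -0.05},
    {"grip": 0,"dx": 40,"dy": 60,"dz": 0,"rz": -0.1},
    {"grip": 0,"dx": 70,"dy": 100,"dz": 0,"rz": -0.16},
    {"grip": 0,"dx": 100,"dy": 145,"dz": 0,"rz": -0.22},
    {"grip": 0,"dx": 130,"dy": 190,"dz": 0,"rz": -0.28},
    {"grip": 0,"dx": 160,"dy": 235,"dz": 0,"rz": -0.33},
    {"grip": 0,"dx": 190,"dy": 280,"dz": 0,"rz": -0.358},
    {"grip": 0,"dx": 220,"dy": 325,"dz": -10,"rz": -0.358},
    {"grip": 0,"dx": 250,"dy": 370,"dz": -30,"rz": -0.358},
    {"grip": 0,"dx": 280,"dy": 410,"dz": -50,"rz": -0.358},
    {"grip": 0,"dx": 300,"dy": 440,"dz": -80,"rz": -0.358},
    {"grip": 0,"dx": 308,"dy": 450,"dz": -110,"rz": -0.358}
  ],
  "grip_force": 20
}}

```text
invalid input
```

>>> {"fn": "play_rows", "kwargs": {
  "series": [
    {"grip": 0},
    {"grip": 0},
    {"grip": 0}
  ]
}}

```text
invalid input
```

```bash
python3 - <<'E'
from station import manip
import cv2
for c in("top","side"):
    im=manip.grab_frame(c); cv2.imwrite(f"pics/{c}1.png",cv2.resize(im[100:300,200:500,::-1],None,fx=2.5,fy=2.5))
print(manip.sense())
E
```

```text
{'time_s': 1.1, 'joints': array([ 1.11042896,  0.43447625,  0.02502078,  1.57318539, -0.01158152,
        1.13404182, -0.07511902]), 'joint_velocities': array([-0.00099013, -0.00109543,  0.0006867 , -0.00078262, -0.00126003,
       -0.00109666,  0.00037078]), 'effort': array([ 5.67059051e-04, -6.67681146e+01,  9.84414965e-01, -3.14812016e+01,
       -6.06260193e-02,  3.26954853e-02,  1.04773674e-04]), 'eef_pos': array([ 0.21882519, -0.58544906,  0.22676251]), 'orientation': array([ 2.13562446e-05,  9.84053144e-01,  1.77874703e-01, -1.34394674e-05]), 'force': array([-0.4861273 ,  0.27980722,  0.14719588]), 'ft_torque': array([-0.00925277, -0.01013538,  0.02189274]), 'grip_width': 0.09168629632730593}
```

>>> {"fn": "play_rows", "kwargs": {
  "series": [
    {"grip": 0,"dx": 15,"dy": 20,"dz": 0,"rx": 0,"ry": 0,"rz": -0.05},
    {"grip": 0,"dx": 40,"dy": 60,"dz": 0,"rx": 0,"ry": 0,"rz": -0.1},
    {"grip": 0,"dx": 70,"dy": 100,"dz": 0,"rx": 0,"ry": 0,"rz": -0.16},
    {"grip": 0,"dx": 100,"dy": 145,"dz": 0,"rx": 0,"ry": 0,"rz": -0.22},
    {"grip": 0,"dx": 130,"dy": 190,"dz": 0,"rx": 0,"ry": 0,"rz": -0.28},
    {"grip": 0,"dx": 160,"dy": 235,"dz": 0,"rx": 0,"ry": 0,"rz": -0.33},
    {"grip": 0,"dx": 190,"dy": 280,"dz": 0,"rx": 0,"ry": 0,"rz": -0.358},
    {"grip": 0,"dx": 220,"dy": 325,"dz": -10,"rx": 0,"ry": 0,"rz": -0.358},
    {"grip": 0,"dx": 250,"dy": 370,"dz": -30,"rx": 0,"ry": 0,"rz": -0.358},
    {"grip": 0,"dx": 280,"dy": 410,"dz": -50,"rx": 0,"ry": 0,"rz": -0.358},
    {"grip": 0,"dx": 300,"dy": 440,"dz": -80,"rx": 0,"ry": 0,"rz": -0.358},
    {"grip": 0,"dx": 308,"dy": 450,"dz": -110,"rx": 0,"ry": 0,"rz": -0.358}
  ],
  "grip_force": 20
}}

```text
time_s: 2.6
eef_pos: [0.5285, -0.1326, 0.1161]
orientation: [-0.0, 1.0, 0.002, 0.001]
force: [0.4, 0.3, 0.6]
grip_width: 0.0004
```

>>> {"fn": "play_rows", "kwargs": {
  "series": [
    {"grip": 0,"dx": 0,"dy": 0,"dz": -15,"rx": 0,"ry": 0,"rz": 0},
    {"grip": 0,"dx": 0,"dy": 0,"dz": -30,"rx": 0,"ry": 0,"rz": 0},
    {"grip": 0,"dx": 0,"dy": 0,"dz": -45,"rx": 0,"ry": 0,"rz": 0},
    {"grip": 0,"dx": 0,"dy": 0,"dz": -55,"rx": 0,"ry": 0,"rz": 0},
    {"grip": 0,"dx": 0,"dy": 0,"dz": -55,"rx": 0,"ry": 0,"rz": 0}
  ]
}}

```text
time_s: 3.22
eef_pos: [0.5264, -0.1357, 0.0612]
orientation: [-0.0, 1.0, -0.0, -0.001]
force: [0.1, -0.3, -0.4]
grip_width: 0.0004
```

```bash
python3 - <<'E'
from station import manip
import cv2
for c in("top","side"):
    im=manip.grab_frame(c); cv2.imwrite(f"pics/{c}1.png",cv2.resize(im[100:300,200:500,::-1],None,fx=2.5,fy=2.5))
E
```

```text
(no output)
```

View pics/side1.png

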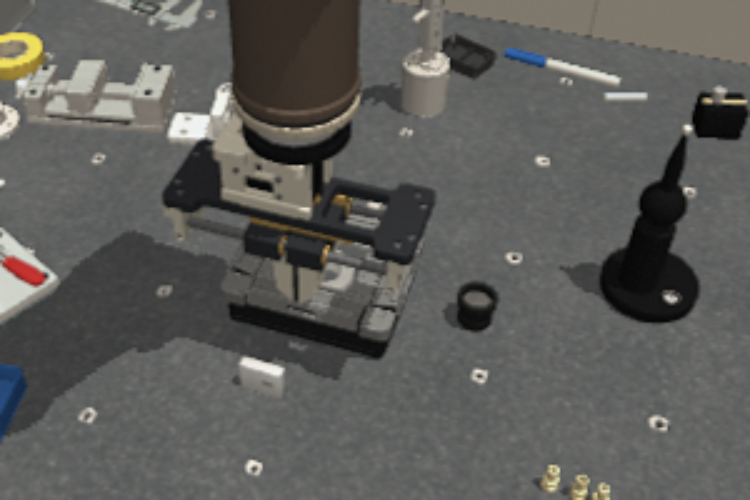

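View pics/top1.png

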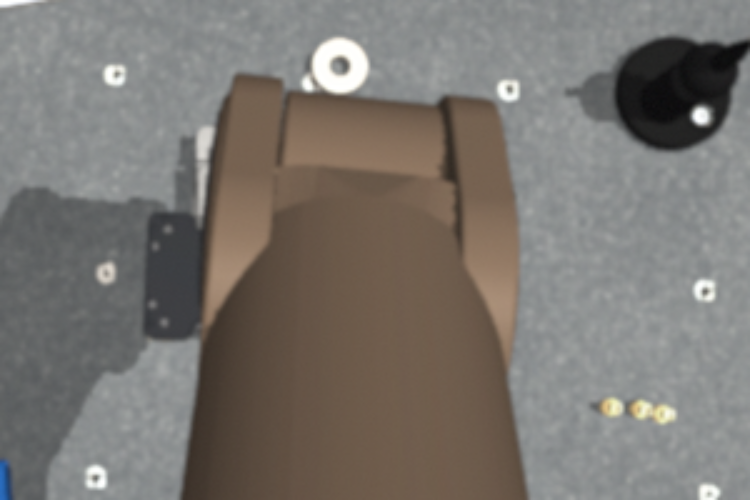

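The side view shows the shut fingers at about (295,280), over the front section with clear air under the gripper body. In the top view the arm hides the box. Now I'll press slowly.

>>> {"fn": "play_rows", "kwargs": {
  "series": [
    {"grip": 0,"dx": 0,"dy": 0,"dz": -4,"rx": 0,"ry": 0,"rz": 0},
    {"grip": 0,"dx": 0,"dy": 0,"dz": -8,"rx": 0,"ry": 0,"rz": 0},
    {"grip": 0,"dx": 0,"dy": 0,"dz": -10,"rx": 0,"ry": 0,"rz": 0},
    {"grip": 0,"dx": 0,"dy": 0,"dz": -11,"rx": 0,"ry": 0,"rz": 0}
  ]
}}

```text
time_s: 3.82
eef_pos: [0.5267, -0.1355, 0.051]
orientation: [0.0, 1.0, -0.0, -0.0]
force: [-3.9, 0.1, 9.8]
grip_width: 0.0006
```

>>> {"fn": "play_rows", "kwargs": {
  "series": [
    {"grip": 0,"dx": 0,"dy": 0,"dz": -1,"rx": 0,"ry": 0,"rz": 0},
    {"grip": 0,"dx": 0,"dy": 0,"dz": -2,"rx": 0,"ry": 0,"rz": 0}
  ]
}}

```text
time_s: 4.08
eef_pos: [0.526, -0.1355, 0.0493]
orientation: [0.0, 1.0, -0.0, -0.001]
force: [-6.3, 0.7, 10.6]
grip_width: 0.0004
```

>>> {"fn": "play_rows", "kwargs": {
  "series": [
    {"grip": 0,"dx": 0,"dy": 0,"dz": -1,"rx": 0,"ry": 0,"rz": 0},
    {"grip": 0,"dx": 0,"dy": 0,"dz": -2,"rx": 0,"ry": 0,"rz": 0}
  ]
}}

```text
time_s: 4.32
eef_pos: [0.5267, -0.1355, 0.0467]
orientation: [0.0, 1.0, -0.0, -0.0]
force: [-0.4, -1.2, -0.2]
grip_width: 0.0008
```

Force built to about 10 N and then fell to zero at z 0.047, so the front section snapped. Next is the back section.

>>> {"fn": "play_rows", "kwargs": {
  "series": [
    {"grip": 0,"dx": 0,"dy": 0,"dz": -1.5,"rx": 0,"ry": 0,"rz": 0},
    {"grip": 0,"dx": 0,"dy": 0,"dz": 15,"rx": 0,"ry": 0,"rz": 0},
    {"grip": 0,"dx": 0,"dy": 0,"dz": 30,"rx": 0,"ry": 0,"rz": 0},
    {"grip": 0,"dx": 30,"dy": 0,"dz": 35,"rx": 0,"ry": 0,"rz": 0},
    {"grip": 0,"dx": 70,"dy": 0,"dz": 35,"rx": 0,"ry": 0,"rz": 0},
    {"grip": 0,"dx": 100,"dy": 0,"dz": 35,"rx": 0,"ry": 0,"rz": 0},
    {"grip": 0,"dx": 110,"dy": 0,"dz": 30,"rx": 0,"ry": 0,"rz": 0},
    {"grip": 0,"dx": 110,"dy": 0,"dz": 15,"rx": 0,"ry": 0,"rz": 0},
    {"grip": 0,"dx": 110,"dy": 0,"dz": 10,"rx": 0,"ry": 0,"rz": 0},
    {"grip": 0,"dx": 110,"dy": 0,"dz": 7,"rx": 0,"ry": 0,"rz": 0},
    {"grip": 0,"dx": 110,"dy": 0,"dz": 5,"rx": 0,"ry": 0,"rz": 0}
  ]
}}

```text
time_s: 5.7
eef_pos: [0.6364, -0.1356, 0.0517]
orientation: [0.0, 1.0, -0.0, -0.0]
force: [-1.1, -0.0, 2.5]
grip_width: 0.0009
```

>>> {"fn": "play_rows", "kwargs": {
  "series": [
    {"grip": 0,"dx": 0,"dy": 0,"dz": -1,"rx": 0,"ry": 0,"rz": 0},
    {"grip": 0,"dx": 0,"dy": 0,"dz": -2,"rx": 0,"ry": 0,"rz": 0}
  ]
}}

```text
time_s: 5.95
eef_pos: [0.6368, -0.1356, 0.0507]
orientation: [0.0, 1.0, -0.0, 0.0]
force: [-4.4, 1.0, 9.8]
grip_width: 0.0006
```

>>> {"fn": "play_rows", "kwargs": {
  "series": [
    {"grip": 0,"dx": 0,"dy": 0,"dz": -1,"rx": 0,"ry": 0,"rz": 0},
    {"grip": 0,"dx": 0,"dy": 0,"dz": -2,"rx": 0,"ry": 0,"rz": 0},
    {"grip": 0,"dx": 0,"dy": 0,"dz": -2,"rx": 0,"ry": 0,"rz": 0}
  ]
}}

```text
time_s: 6.32
eef_pos: [0.6376, -0.1356, 0.0485]
orientation: [0.0, 1.0, -0.0, 0.001]
force: [-0.4, -0.2, 2.8]
grip_width: 0.0004
```

>>> {"fn": "play_rows", "kwargs": {
  "series": [
    {"grip": 0,"dx": 0,"dy": 0,"dz": -1,"rx": 0,"ry": 0,"rz": 0},
    {"grip": 0,"dx": 0,"dy": 0,"dz": -2,"rx": 0,"ry": 0,"rz": 0},
    {"grip": 0,"dx": 0,"dy": 0,"dz": -3,"rx": 0,"ry": 0,"rz": 0}
  ]
}}

```text
time_s: 6.7
eef_pos: [0.6372, -0.1354, 0.0456]
orientation: [0.0, 1.0, -0.0, 0.0]
force: [-4.3, -0.4, 15.8]
grip_width: 0.0006
```

The back section has bottomed on the lid (16 N at z 0.0456). Next is the left section.

>>> {"fn": "play_rows", "kwargs": {
  "series": [
    {"grip": 0,"dx": 0,"dy": 0,"dz": 15,"rx": 0,"ry": 0,"rz": 0},
    {"grip": 0,"dx": 0,"dy": 0,"dz": 30,"rx": 0,"ry": 0,"rz": 0},
    {"grip": 0,"dx": -20,"dy": 20,"dz": 35,"rx": 0,"ry": 0,"rz": 0},
    {"grip": 0,"dx": -45,"dy": 50,"dz": 35,"rx": 0,"ry": 0,"rz": 0},
    {"grip": 0,"dx": -55,"dy": 70,"dz": 35,"rx": 0,"ry": 0,"rz": 0},
    {"grip": 0,"dx": -55,"dy": 70,"dz": 25,"rx": 0,"ry": 0,"rz": 0},
    {"grip": 0,"dx": -55,"dy": 70,"dz": 15,"rx": 0,"ry": 0,"rz": 0},
    {"grip": 0,"dx": -55,"dy": 70,"dz": 10,"rx": 0,"ry": 0,"rz": 0},
    {"grip": 0,"dx": -55,"dy": 70,"dz": 7,"rx": 0,"ry": 0,"rz": 0},
    {"grip": 0,"dx": -55,"dy": 70,"dz": 6,"rx": 0,"ry": 0,"rz": 0}
  ]
}}

```text
time_s: 7.95
eef_pos: [0.582, -0.066, 0.0509]
orientation: [0.0, 1.0, -0.001, -0.0]
force: [-4.4, -0.6, 9.8]
grip_width: 0.0003
```

>>> {"fn": "play_rows", "kwargs": {
  "series": [
    {"grip": 0,"dx": 0,"dy": 0,"dz": -1,"rx": 0,"ry": 0,"rz": 0},
    {"grip": 0,"dx": 0,"dy": 0,"dz": -2,"rx": 0,"ry": 0,"rz": 0},
    {"grip": 0,"dx": 0,"dy": 0,"dz": -3,"rx": 0,"ry": 0,"rz": 0}
  ]
}}

```text
time_s: 8.32
eef_pos: [0.5821, -0.0652, 0.048]
orientation: [-0.0, 1.0, -0.0, 0.0]
force: [-1.8, 1.8, 1.7]
grip_width: 0.0002
```

>>> {"fn": "play_rows", "kwargs": {
  "series": [
    {"grip": 0,"dx": 0,"dy": 0,"dz": -1,"rx": 0,"ry": 0,"rz": 0},
    {"grip": 0,"dx": 0,"dy": 0,"dz": -2,"rx": 0,"ry": 0,"rz": 0},
    {"grip": 0,"dx": 0,"dy": 0,"dz": -3,"rx": 0,"ry": 0,"rz": 0}
  ]
}}

```text
time_s: 8.7
eef_pos: [0.5822, -0.0658, 0.0457]
orientation: [0.0, 1.0, -0.0, 0.0]
force: [-6.1, 0.6, 20.5]
grip_width: 0.0003
```

The left section has bottomed too. Now the right one: dy -140.

>>> {"fn": "play_rows", "kwargs": {
  "series": [
    {"grip": 0,"dx": 0,"dy": 0,"dz": 15,"rx": 0,"ry": 0,"rz": 0},
    {"grip": 0,"dx": 0,"dy": 0,"dz": 30,"rx": 0,"ry": 0,"rz": 0},
    {"grip": 0,"dx": 0,"dy": -30,"dz": 36,"rx": 0,"ry": 0,"rz": 0},
    {"grip": 0,"dx": 0,"dy": -70,"dz": 36,"rx": 0,"ry": 0,"rz": 0},
    {"grip": 0,"dx": 1,"dy": -110,"dz": 36,"rx": 0,"ry": 0,"rz": 0},
    {"grip": 0,"dx": 1,"dy": -139,"dz": 36,"rx": 0,"ry": 0,"rz": 0},
    {"grip": 0,"dx": 1,"dy": -139,"dz": 25,"rx": 0,"ry": 0,"rz": 0},
    {"grip": 0,"dx": 1,"dy": -139,"dz": 15,"rx": 0,"ry": 0,"rz": 0},
    {"grip": 0,"dx": 1,"dy": -139,"dz": 10,"rx": 0,"ry": 0,"rz": 0},
    {"grip": 0,"dx": 1,"dy": -139,"dz": 8,"rx": 0,"ry": 0,"rz": 0},
    {"grip": 0,"dx": 1,"dy": -139,"dz": 7,"rx": 0,"ry": 0,"rz": 0}
  ]
}}

```text
time_s: 10.07
eef_pos: [0.583, -0.2036, 0.0518]
orientation: [-0.0, 1.0, 0.0, -0.0]
force: [-0.9, 1.0, 2.4]
grip_width: 0.0004
```

>>> {"fn": "play_rows", "kwargs": {
  "series": [
    {"grip": 0,"dx": 0,"dy": 0,"dz": -1,"rx": 0,"ry": 0,"rz": 0},
    {"grip": 0,"dx": 0,"dy": 0,"dz": -2,"rx": 0,"ry": 0,"rz": 0},
    {"grip": 0,"dx": 0,"dy": 0,"dz": -3,"rx": 0,"ry": 0,"rz": 0}
  ]
}}

```text
time_s: 10.45
eef_pos: [0.5831, -0.2045, 0.0497]
orientation: [0.0, 1.0, -0.0, 0.0]
force: [-2.7, 0.2, 5.7]
grip_width: 0.0003
```

>>> {"fn": "play_rows", "kwargs": {
  "series": [
    {"grip": 0,"dx": 0,"dy": 0,"dz": -1,"rx": 0,"ry": 0,"rz": 0},
    {"grip": 0,"dx": 0,"dy": 0,"dz": -2,"rx": 0,"ry": 0,"rz": 0},
    {"grip": 0,"dx": 0,"dy": 0,"dz": -3,"rx": 0,"ry": 0,"rz": 0}
  ]
}}

```text
time_s: 10.82
eef_pos: [0.5831, -0.2046, 0.0459]
orientation: [0.0, 1.0, -0.0, 0.0]
force: [-2.8, 0.2, 11.7]
grip_width: 0.0004
```

All four have been pressed. I'll retreat so the cameras can see the box.

>>> {"fn": "play_rows", "kwargs": {
  "series": [
    {"grip": 0,"dx": 0,"dy": 0,"dz": 20,"rx": 0,"ry": 0,"rz": 0},
    {"grip": 0,"dx": 0,"dy": 0,"dz": 60,"rx": 0,"ry": 0,"rz": 0},
    {"grip": 0,"dx": 0,"dy": 0,"dz": 110,"rx": 0,"ry": 0,"rz": 0},
    {"grip": 0,"dx": -20,"dy": -20,"dz": 150,"rx": 0,"ry": 0,"rz": 0},
    {"grip": 0,"dx": -50,"dy": -50,"dz": 180,"rx": 0,"ry": 0,"rz": 0},
    {"grip": 0,"dx": -90,"dy": -90,"dz": 180,"rx": 0,"ry": 0,"rz": 0.05},
    {"grip": 0,"dx": -130,"dy": -135,"dz": 180,"rx": 0,"ry": 0,"rz": 0.1},
    {"grip": 0,"dx": -170,"dy": -180,"dz": 180,"rx": 0,"ry": 0,"rz": 0.15},
    {"grip": 0,"dx": -210,"dy": -225,"dz": 180,"rx": 0,"ry": 0,"rz": 0.2},
    {"grip": 0,"dx": -250,"dy": -270,"dz": 180,"rx": 0,"ry": 0,"rz": 0.25},
    {"grip": 0,"dx": -290,"dy": -315,"dz": 180,"rx": 0,"ry": 0,"rz": 0.3},
    {"grip": 0,"dx": -330,"dy": -350,"dz": 180,"rx": 0,"ry": 0,"rz": 0.35}
  ]
}}

```text
time_s: 12.32
eef_pos: [0.2512, -0.556, 0.2254]
orientation: [0.0, 0.985, 0.175, -0.0]
force: [0.1, -0.7, -0.6]
grip_width: 0.0008
```

```bash
python3 - <<'E'
from station import manip
import cv2,numpy as np
for c,(x,y) in(("top",(240,90)),("side",(260,150))):
    im=manip.grab_frame(c)
    a=cv2.imread(f"pics/{c}0.png")
    f=lambda i:cv2.resize(i[y:y+140,x:x+180],None,fx=2.2,fy=2.2,interpolation=cv2.INTER_CUBIC)
    cv2.imwrite(f"pics/{c}2.png",np.hstack([f(a),f(im[:,:,::-1])]))
    for t in("gauge_box","lid_centre","press_front","press_back","press_left","press_right","loupe_mid","small_ring_mid","setting_block_mid"):
        print(c,t,[(round(d["conf"],2),[round(float(v),4) for v in d["centre"]]) for d in manip.mark_of(c,t)][:1])
print(manip.sense()["eef_pos"])
E
```

```text
top gauge_box [(0.84, [0.5831, -0.1379, 0.0015])]
top lid_centre [(0.94, [0.5839, -0.1353, 0.0412])]
top press_front [(0.68, [0.5234, -0.1356, 0.0429])]
top press_back [(0.64, [0.6374, -0.139, 0.0466])]
top press_left [(0.74, [0.5838, -0.0645, 0.0457])]
top press_right [(0.78, [0.5844, -0.2087, 0.0464])]
top loupe_mid [(0.51, [0.5928, -0.2665, 0.0168])]
top small_ring_mid [(0.63, [0.6953, -0.162, 0.0065])]
top setting_block_mid [(0.59, [0.4664, -0.1214, 0.0158])]
side gauge_box [(0.97, [0.5799, -0.139, -0.0027])]
side lid_centre [(0.96, [0.5831, -0.1356, 0.0429])]
side press_front [(0.87, [0.5243, -0.1301, 0.042])]
side press_back [(0.72, [0.635, -0.1347, 0.0491])]
side press_left [(0.59, [0.5787, -0.0629, 0.0493])]
side press_right [(0.51, [0.5828, -0.2048, 0.0444])]
side loupe_mid []
side small_ring_mid [(0.58, [0.694, -0.1592, 0.0032])]
side setting_block_mid [(0.64, [0.4675, -0.1194, 0.0139])]
[ 0.25279968 -0.55446013  0.22573461]
```

View pics/side2.png

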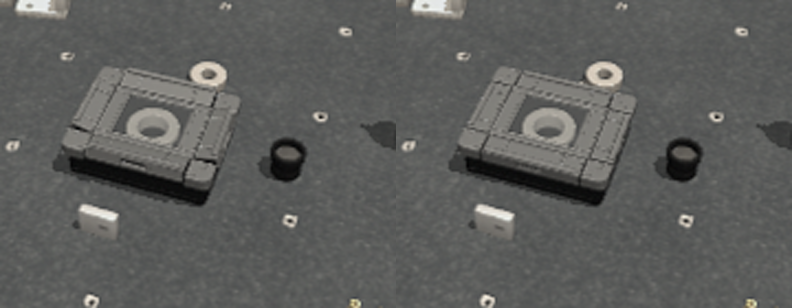

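View pics/top2.png

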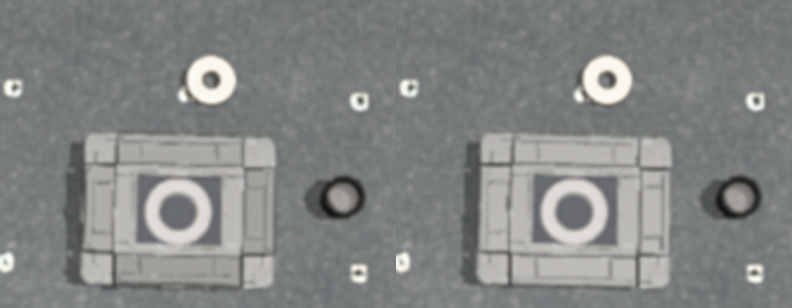

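The before (left) and after (right) views show all four sections now flush with the corners. In the side view the box is at (550,130), and the box, ring, loupe and block all sit where they did before. I'm handing in.

```bash
python3 -c "
from station import manip
print(manip.job_done())"
```

```text
the job is handed in; nothing more can be done
None
```

I pressed all four rim sections (front, back, left, right) shut with the closed fingertips, then moved the arm clear and handed the job in at about 12 to 13 s. No verdict was reported.

- **Pressing:** The front, back and left sections pushed back with about 10 N, then gave way. On the right I only caught readings of 2–6 N before it went down. The back, left and right sections then stopped hard at a fingertip height of about 46 mm, which is the shut height. The front went slack at 46.7 mm. I pushed it 1.5 mm further but took no force reading at that point.
- **Pictures afterwards:** In both camera views all four sections lie level with the lid's corners.
- **Network heights:** The ridges came out at 42–49 mm, within the networks' 4 mm error of 46 mm. Before pressing they read mostly 50–55 mm.
- **Box and bystanders:** The box, ring and block read within about 4 mm of where they stood before. The side camera missed the loupe in the last check, but the top camera put it within 2 mm and both pictures show it unmoved.

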